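# Close the hold-down strap of a batten jig

### The job

On the dark wooden jig board a steel strap with a long slot hangs loosely on the tall hex-headed bolt. Take it by its black handle, lift it, swing it round that bolt across the let-in batten and lower it so that its slot drops over the pointed steel stud (not the fat flat-topped wooden dowel) and the strap lies flat on the board; then let go.

Things in the scene. Friction and masses are not known exactly. Their poses are not given: they have to be found in the camera images.
- strap_handle (a point): Centre (half-way up) of the strap's black block handle: 36 mm long (its x, along the strap, away from the hole), 18 mm wide (its y, across the strap), 36 mm high. The strap's top face is 18 mm below this point, its underside 23 mm below. The hole is centred 186 mm back along -x, the slot 61 mm back.
- strap: Loose flat steel strap, about 250 g, 228 x 62 x 5 mm. Origin: centre of its 16 mm round hole, on the underside; x runs along its centre line to the handle, z up. A slot through it, 52 mm long (x) and 30 mm wide, is centred at x = 125 mm; handle centre x = 186 mm, far end x = 206 mm. It starts flat on the board, the pivot bolt through its hole.
- pivot_bolt (a point): Axis of the fixed upright pivot bolt at the board's top face, 18 mm above the bench. Bolt 10 mm thick; its 23 mm hex head begins 65 mm above the board, so the strap can be lifted up to 60 mm, tilted and swung, not taken off. The fixed dark board is 250 x 350 mm; a pale batten is let in flush between this bolt and two short posts.
- stud (a point): Axis, at the board's top face, of the fixed steel stud for the slot: 14 mm thick, 20 mm high, tapering to 6 mm over the top 8 mm, 110 to 140 mm from the pivot bolt. The other short post, 24 mm thick and 20 mm high, is a wooden dowel about 120 mm from it; which is left or right varies. The strap must be lifted clear of both on its way.

How it is judged:
By the outcome, as a careful person would: the job done as asked, in the order asked, and still so for the second after the job is handed in, with the robot touching nothing.
It also fails if it takes over 45 s, if anything falls off the work surface, if the arm or the gripper's body presses on something with over 40 N, if the wrist force passes 120 N, or if a joint passes its speed limit or range.

### The arm

A 6-joint arm with a two-finger parallel gripper is mounted at the origin on the work surface. World frame = base frame: x ahead of the robot, y to its left, z up, the work surface at z = 0. Lengths are in m, angles in rad, forces in N, time in s.
With the tool pointing down it reaches from about 0.425 to 0.925 m from the base axis. Payload 12.5 kg.
Tool frame: the origin (TCP) lies on the centre line of the jaws, within the pads' length; the fingertips stand 11 mm ahead of it and the grasp point (between the pads) lies 8 mm behind it; z points along the fingers, y is the line along which they close (so a half turn about z gives the same grasp; the last joint's range is limited). The gripper opens to 85 mm and grips with 20 to 120 N. Pads are 22 mm wide; open, the fingers measure 114 mm over their backs; the gripper's body (76 mm by 85 mm) begins 54 mm behind the grasp point. The pads swing forward as they close: fully open they stand 13 mm farther back than shut.
Start: joints at [-1.43, 0.491, 1.559, -0, 1.092, -0.106], TCP at [0.153, -0.606, 0.242] pointing down, gripper open.
Joint ranges: [-3.1, 3.1], [-0.84, 2.19], [0.05, 2.79], [-1.13, 4.28], [0.06, 2.93], [-2.69, 2.69]. Speed limits (rad/s): [2.22, 2.22, 2.79, 3.14, 3.14, 3.14].

### API

Orientations are given as a unit quaternion [x, y, z, w].
In Python, from bench import bot gives the robot as it stands. The module is installed in compiled form; this text tells all that it offers.
- The arm moves only by the shell command python3 -m pendant 'ROWS' [FORCE]. ROWS is text: rows parted by semicolons, each of 5 numbers parted by spaces: the shift along the world's x, y, z in mm, then the turn about the world's z in degrees, then the opening, from 0 (shut) to 1 (fully open). A call has 1 to 8 rows; each row is the pose to reach, as a shift and turn from the pose commanded when the call began; what a row does not reach only later rows make up. A row lasts 1/10 s, in which the tool goes at most 50 mm and 8.59 degrees, less where a joint would pass 70% of its speed; a pose out of reach is approached as far as the arm can. A call with a gripper value outside its range is refused whole. The fingers move at their own pace and stop on an object; FORCE is the grip in N (left out, the last holds). Time passes only in rows, so rows that repeat a pose let the fingers close. It gives the time, the measured TCP pose, the force, the opening and the grip force at its end, in the units of the state.
- bot.get_obs(): the state, without advancing time (a new reading comes with each control period).
- bot.snapshot(name): name is "scene" or "top"; returns a dict with "pixels" (400x640x3 uint8, red, green, blue), "vfov" (degrees; the focal length in pixels is half the picture's height over the tangent of half this angle, whatever the lens; pixels are square), "cx", "cy" (the principal point, pixels), "distortion" ([k1, k2, p1, p2, k3] as OpenCV has them; the pictures are not rectified), "rvec" (rotation vector, rad) and "tvec" (3), from world to camera coordinates, as OpenCV has them. Camera axes: x right, y down, z forward; pixel columns grow to the right and rows downward; lengths in m; the calibration is good to about 2 mm. A picture is of the moment at which its call begins. There is no depth.
- bot.hand_in(): hands the job in; it is judged then, once.
Trained networks look in a picture, given as the dict that the camera call returned (one of the last four; its "shot" number tells which), for a name from the list of things; names that differ only in an ending like _2 or _b are one class to them, and where a whole thing is asked for, a point or a joint stands for the part that bears it (a point fixed in the world has none). Each returns a list of dicts, best first, with "confidence" (0 to 1); they miss things now and then, are a little off and sometimes report something else, mostly with a low value. They report only what shows in the picture. A call takes as long as a camera call.
- bot.recognise(thing, picture): "centre" ([x, y, z] in m, in world coordinates, good to about 4 mm: the middle of the surface that is visible of it).
The state is a dict: "time_s": time; "joints": joint angles; "joint_vel": joint speeds; "joint_efforts": joint torques, N m; "ee_pos": TCP position; "orientation": TCP orientation; "contact_force": force on the tool from outside, world axes, zero at the start; "torque": the same for the moment, N m; "width": finger opening in m; "finger_force": force on a finger pad.
Only numpy, scipy, OpenCV 4.12 (cv2) and the standard library are available. Lean on these libraries where they do the work, as an engineer would, in place of code of your own. Each camera call takes 0.05 s, during which the arm holds its last target. There are 200 camera calls.

## Working session

There is one attempt and no reset: what is moved stays moved. The work goes in short steps, Python scripts to look and compute and a shell command to move; the robot and the scene stay as the last step left them, time stands still between calls to the robot, and variables do not carry over. Pictures are saved under pics/ and viewed, at most 10 in all, crops included, and the job is handed in when it is done.

```bash
mkdir -p pics; cat > h.py <<'E'
import numpy as np, cv2
from bench import bot
def cam(s):
    f=200/np.tan(np.radians(s['vfov'])/2)
    return np.array([[f,0,s['cx']],[0,f,s['cy']],[0,0,1.]]),np.array(s['distortion'],float),np.array(s['rvec'],float).ravel(),np.array(s['tvec'],float).ravel()
def proj(s,p):
    K,d,r,t=cam(s); return cv2.projectPoints(np.array(p,float).reshape(-1,1,3),r,t,K,d)[0].reshape(-1,2)
def ray(s,uv):
    K,d,r,t=cam(s); n=cv2.undistortPoints(np.array(uv,float).reshape(-1,1,2),K,d).reshape(-1,2)
    R=cv2.Rodrigues(r)[0]; v=np.c_[n,np.ones(len(n))]@R
    return -R.T@t, v/np.linalg.norm(v,axis=1)[:,None]
def plane(s,uv,z):
    o,v=ray(s,uv); return o+v*((z-o[2])/v[:,2])[:,None]
def tri(s1,u1,s2,u2):
    o1,a=ray(s1,[u1]);o2,b=ray(s2,[u2]);a=a[0];b=b[0]
    k=np.linalg.lstsq(np.c_[a,-b],o2-o1,rcond=None)[0]
    p,q=o1+k[0]*a,o2+k[1]*b
    return (p+q)/2,np.linalg.norm(p-q)
def save(s,name,crop=None,k=1):
    im=s['pixels'][:,:,::-1]
    if crop: x0,y0,x1,y1=crop; im=im[y0:y1,x0:x1]
    cv2.imwrite('pics/'+name,cv2.resize(im,None,fx=k,fy=k,interpolation=cv2.INTER_CUBIC))
E
python3 - <<'E'
from h import *
np.set_printoptions(precision=4,suppress=True)
for n in('scene','top'):
    s=bot.snapshot(n); save(s,n+'1.png')
    for t in('strap_handle','strap','pivot_bolt','stud'):
        for r in bot.recognise(t,s)[:3]: print(n,t,round(r['confidence'],2),np.array(r['centre']),proj(s,r['centre'])[0])
o=bot.get_obs();print(o['ee_pos'],o['orientation'],o['time_s'],o['width'])
E
```

```text
scene strap 0.88 [ 0.4777 -0.0272  0.0246] [281.5131 186.5511]
scene pivot_bolt 0.72 [0.5792 0.0417 0.017 ] [304.441  243.2739]
scene stud 0.65 [0.559  0.0153 0.0324] [291.228  223.2498]
top strap_handle 0.7 [ 0.4717 -0.0155  0.0208] [340.8887 244.7974]
top strap 0.67 [ 0.4723 -0.0195  0.0224] [343.1432 244.4478]
top stud 0.61 [0.5488 0.0163 0.0326] [324.6838 201.8636]
[ 0.1527 -0.6061  0.2423] [0.9924 0.1231 0.     0.    ] 0.5 0.0852440432594352
```

View pics/scene1.png

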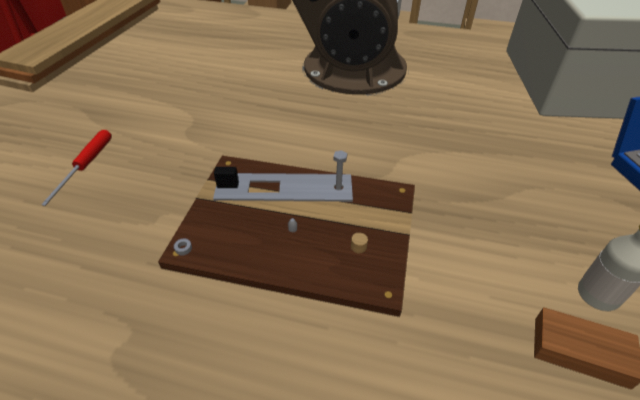

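View pics/top1.png

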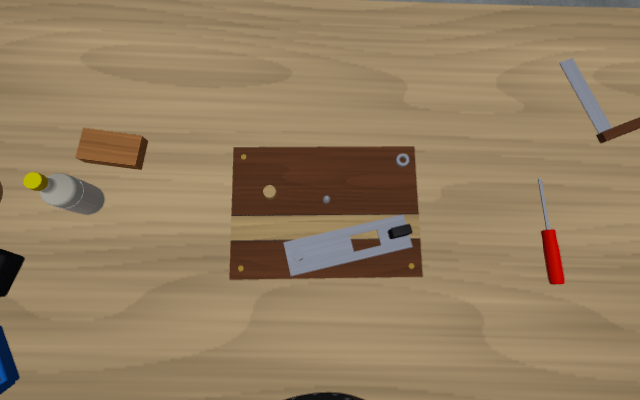

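The scene view shows the handle at (227,177), the bolt head at (341,156) with its foot at (339,188), the stud at (292,226) and the dowel at (360,242). The top view shows the handle at (400,231), the stud at (326,199) and the dowel at (269,191). I'll enlarge both for finer pixel positions.

```bash
python3 - <<'E'
from h import *
a=bot.snapshot('scene');b=bot.snapshot('top')
c1=a['pixels'][140:265,200:400,::-1]; c2=b['pixels'][175:285,255:425,::-1]
cv2.imwrite('pics/c1.png',cv2.resize(c1,None,fx=4,fy=4,interpolation=cv2.INTER_CUBIC))
cv2.imwrite('pics/c2.png',cv2.resize(c2,None,fx=4,fy=4,interpolation=cv2.INTER_CUBIC))
import pickle;pickle.dump((a,b),open('s.pkl','wb'))
E
```

```text
(no output)
```

View pics/c1.png

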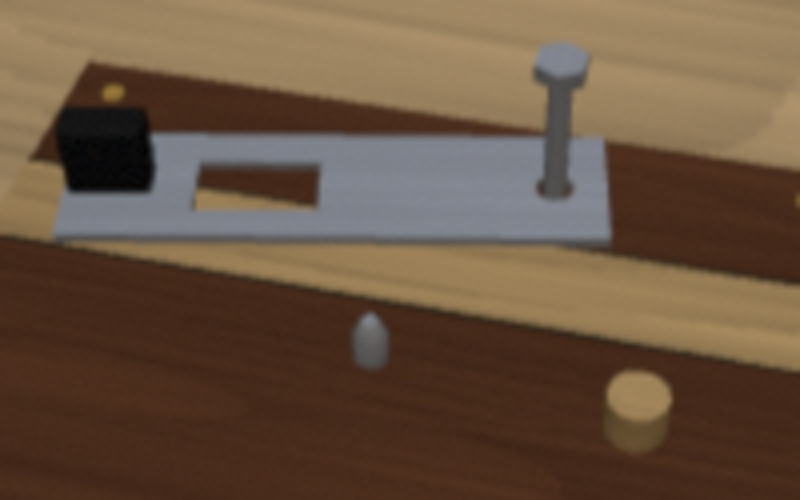

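View pics/c2.png

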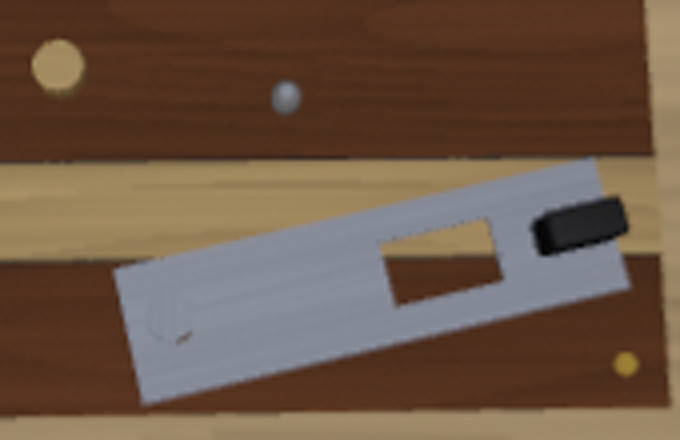

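```bash
python3 - <<'E'
from h import *
import pickle;a,b=pickle.load(open('s.pkl','rb'))
np.set_printoptions(precision=4,suppress=True)
A=lambda u,v:((u+.5)/4-.5+200,(v+.5)/4-.5+140)
B=lambda u,v:((u+.5)/4-.5+255,(v+.5)/4-.5+175)
for n,p,q in(('stud mid',A(370,340),B(286,97)),('dowel top',A(639,396),B(59,66)),('handle top',A(107,112),B(586,219)),('bolt head top',A(562,52),B(168,312)),
 ('strap c FR',A(605,137),B(143,405)),('strap c BR',A(610,236),B(115,268)),('slot c',A(258,187),B(442,262))):print(n,*tri(a,p,b,q))
c=plane(b,[B(115,268),B(594,157),B(631,288),B(143,405)],.023);print('corners',c)
for i in range(4):print(np.linalg.norm(c[i]-c[i-1]))
x=(c[1]+c[2]-c[0]-c[3])/2;x/=np.linalg.norm(x);m=c.mean(0)
print('ang',np.degrees(np.arctan2(x[1],x[0])),'handle',m+x*(.186-.092),'hole',m-x*.092)
print('hole scene',plane(a,[A(555,187)],.023),plane(a,[A(553,195)],.018))
print('stud base scene',plane(a,[A(371,361)],.018),'tip top',plane(b,[B(286,96)],.032),'scene corner',plane(a,[A(605,137),A(610,236),A(57,236)],.023))
E
```

```text
stud mid [0.5557 0.0144 0.0256] 0.001961227170597626
dowel top [0.5651 0.1196 0.036 ] 0.002730911173968843
handle top [ 0.4968 -0.1149  0.0626] 0.0044227029720200995
bolt head top [0.4505 0.063  0.0947] 0.001410213117337592
strap c FR [0.4134 0.0762 0.0221] 0.002971470582525801
strap c BR [0.4744 0.091  0.0238] 0.0026357763916092783
slot c [ 0.481  -0.0587  0.0205] 0.002981196533619444
corners [[ 0.4747  0.0898  0.023 ]
 [ 0.532  -0.1309  0.023 ]
 [ 0.4715 -0.1467  0.023 ]
 [ 0.4137  0.0747  0.023 ]]
0.06281739817180879
0.2279877666672385
0.06255979833895488
0.22883443273000778
ang -75.39462360750633 handle [ 0.4967 -0.1192  0.023 ] hole [0.4498 0.0607 0.023 ]
hole scene [[0.4506 0.064  0.023 ]] [[0.4503 0.0633 0.018 ]]
stud base scene [[0.5593 0.0167 0.018 ]] tip top [[0.5551 0.0137 0.032 ]] scene corner [[ 0.4141  0.0778  0.023 ]
 [ 0.4732  0.0922  0.023 ]
 [ 0.5325 -0.1252  0.023 ]]
```

Both views agree: bolt at (0.450, 0.063), stud at (0.556, 0.0145), which is 117 mm away at -24.6°. The handle is at (0.497, -0.117, 0.041) and the strap lies at -75.4°. Next I move above the handle and turn +90.5°.

```bash
python3 -m pendant '15 20 0 4 1;40 57 0 12 1;68 96 -5 20 1;95 135 -10 28 1;122 174 -20 36 1;150 213 -30 44 1;177 252 -40 52 1;205 291 -50 60 1' 80; python3 -m pendant '27 39 0 8 1;54 78 -10 16 1;81 117 -20 24 1;108 156 -30 29 1;130 187 -45 30.5 1;139 198 -50 30.5 1;139 198 -50 30.5 1;139 198 -50 30.5 1'
python3 - <<'E'
from h import *
for n in('scene','top'):
    s=bot.snapshot(n)
    if n=='scene': save(s,'a1.png',(180,60,400,260),3)
o=bot.get_obs();print(o['ee_pos'],o['orientation'],o['joints'],o['time_s'])
E
```

```text
time_s: 1.4
ee_pos: [0.3585, -0.3135, 0.1922]
orientation: [0.796, 0.605, 0.0, 0.0]
contact_force: [1.3, -0.8, 0.3]
width: 0.0851
finger_force: 0.0
time_s: 2.2
ee_pos: [0.4965, -0.1176, 0.1425]
orientation: [0.611, 0.791, -0.0, 0.0]
contact_force: [-0.2, 0.3, 0.7]
width: 0.0854
finger_force: 0.0
[ 0.49628441 -0.11824228  0.14284632] [6.11918002e-01 7.90921137e-01 6.61255939e-05 3.29962817e-04] [-3.63395942e-01  4.64382120e-01  1.94433140e+00 -9.78094774e-05
  7.32209277e-01 -6.17152770e-01] 2.3
```

View pics/a1.png

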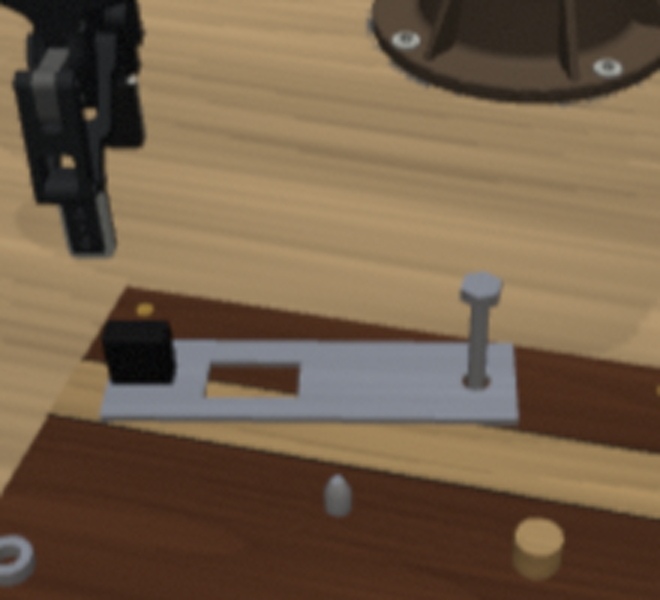

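The open gripper is straight above the handle (crop 140,350), and the strap hasn't moved. Going down to grasp.

```bash
python3 -m pendant '0 0 -30 0 1;0 0 -60 0 1;0 0 -80 0 1;0 0 -94 0 1;0 0 -102 0 1;0 0 -102 0 1;0 0 -102 0 1' 80; python3 -m pendant '0 0 0 0 0;0 0 0 0 0;0 0 0 0 0;0 0 0 0 0;0 0 0 0 0;0 0 0 0 0;0 0 0 0 0;0 0 0 0 0' 80
```

```text
time_s: 3.0
ee_pos: [0.4968, -0.1176, 0.041]
orientation: [0.612, 0.791, 0.0, 0.0]
contact_force: [0.8, -0.3, -0.3]
width: 0.0856
finger_force: 0.0
time_s: 3.8
ee_pos: [0.4968, -0.1171, 0.0407]
orientation: [0.611, 0.792, 0.0, 0.0]
contact_force: [-1.6, 0.3, 5.9]
width: 0.0168
finger_force: 78.8
```

The grasp is good: width about 17 mm, grip force 79 N. Lifting 36 mm, then a look.

```bash
python3 -m pendant '0 0 5 0 0;0 0 12 0 0;0 0 20 0 0;0 0 28 0 0;0 0 34 0 0;0 0 36 0 0;0 0 36 0 0' 80
python3 - <<'E'
from h import *
s=bot.snapshot('scene'); save(s,'l1.png',(180,100,400,260),3)
o=bot.get_obs();print(o['ee_pos'],o['contact_force'],o['torque'])
E
```

```text
time_s: 4.5
ee_pos: [0.4968, -0.1171, 0.0767]
orientation: [0.611, 0.791, 0.0, 0.0]
contact_force: [1.1, 0.7, -1.9]
width: 0.0169
finger_force: 78.0
[ 0.4967063  -0.11706702  0.07640737] [ 0.41789215 -0.15579138 -2.98915308] [-0.12690509 -0.00325508  0.07158777]
```

View pics/l1.png

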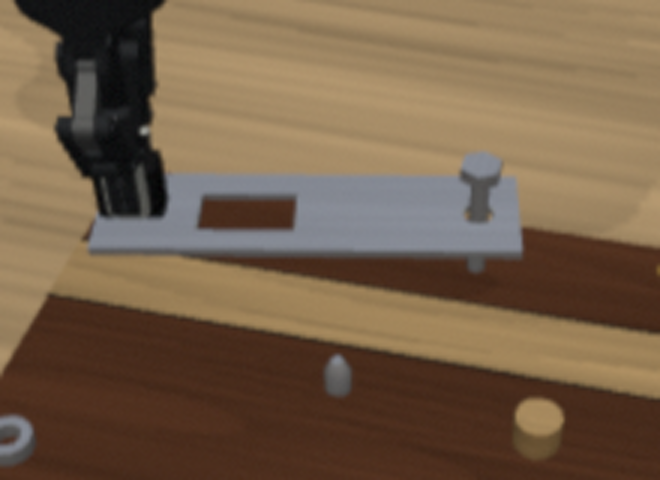

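The strap is level, well above the stud tip (337,360) and below the bolt head (481,165). Working out the swing arc.

```bash
python3 - <<'E'
import numpy as np
r=np.array([.4965+0-.4503,-.117-.063])*1000
def R(d):
    c,s=np.cos(np.radians(d)),np.sin(np.radians(d));return np.array([[c,-s],[s,c]])@r-r
t=50.8
A=[2,6,11,16,21,25.4]
for d in A: print(d,R(d).round(1))
for d in [29,34,39,44,48,50.8]: print(d-25.4,(R(d)-R(25.4)).round(1))
E
```

```text
2 [6.3 1.7]
6 [18.6  5.8]
11 [33.5 12.1]
16 [47.8 19.7]
21 [61.4 28.5]
25.4 [72.7 37.2]
3.6000000000000014 [8.7 7.8]
8.600000000000001 [20.  19.4]
13.600000000000001 [30.2 32. ]
18.6 [39.3 45.4]
22.6 [45.7 56.7]
25.4 [49.7 64.8]
```

```bash
python3 -m pendant '6 2 0 2 0;19 6 0 6 0;33 12 0 11 0;48 20 0 16 0;61 28 0 21 0;73 37 0 25.4 0;73 37 0 25.4 0' 80;  python3 -m pendant '9 8 0 3.6 0;20 19 0 8.6 0;30 32 0 13.6 0;39 45 0 18.6 0;46 57 0 22.6 0;50 65 0 25.4 0;50 65 0 25.4 0;50 65 0 25.4 0' 80
python3 - <<'E'
from h import *
import pickle
s=bot.snapshot('scene');b=bot.snapshot('top');pickle.dump((s,b),open('s2.pkl','wb'))
x=s['pixels'][130:260,190:390];y=b['pixels'][145:275,230:430]
im=np.vstack([x,y])[:,:,::-1]
cv2.imwrite('pics/w1.png',cv2.resize(im,None,fx=2.3*4/4,fy=2.3,interpolation=cv2.INTER_CUBIC))
o=bot.get_obs();print(o['ee_pos'],o['contact_force'],o['torque'],o['orientation'])
E
```

```text
time_s: 5.25
ee_pos: [0.571, -0.0791, 0.0759]
orientation: [0.42, 0.907, 0.0, 0.0]
contact_force: [-0.1, -0.1, -1.5]
width: 0.0167
finger_force: 78.1
time_s: 6.05
ee_pos: [0.6193, -0.0154, 0.076]
orientation: [0.214, 0.977, -0.0, -0.0]
contact_force: [0.7, 0.0, -2.7]
width: 0.0168
finger_force: 78.2
[ 0.6193442  -0.01566258  0.07617686] [-1.22186373  0.13757613 -2.11824644] [-0.10292495 -0.17611983 -0.0366466 ] [ 2.13667527e-01  9.76906417e-01 -4.23210397e-06 -2.01522219e-04]
```

View pics/w1.png

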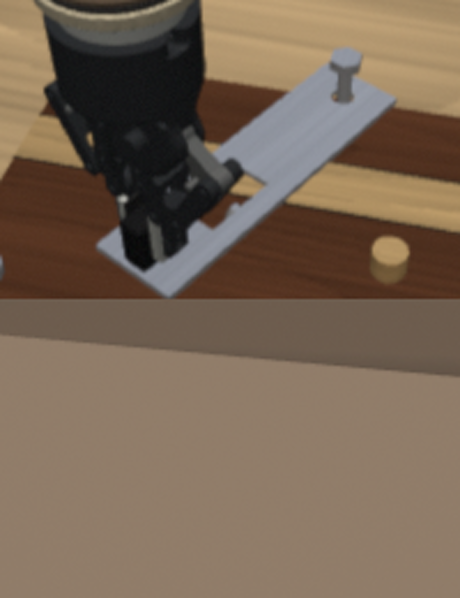

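The stud tip shows through the slot at crop (237,210), as planned, and the bolt is still through the hole. The arm hides the top view. Lowering while watching the force.

```bash
python3 -m pendant '0 0 -4 0 0;0 0 -9 0 0;0 0 -14 0 0;0 0 -18 0 0;0 0 -21 0 0;0 0 -21 0 0' 80
python3 - <<'E'
from h import *
s=bot.snapshot('scene'); save(s,'d1.png',(220,140,380,260),4)
o=bot.get_obs();print(o['ee_pos'],o['contact_force'],o['torque'])
B=np.array([.4503,.063]);t=np.radians(-24.9);c,si=np.cos(t),np.sin(t)
P=[[B[0]+c*x-si*y,B[1]+si*x+c*y,o['ee_pos'][2]-.041+.023] for x,y in((99,-15),(99,15),(151,15),(151,-15)) for x,y in[(x/1000,y/1000)]]
print((proj(s,P)-[220,140])*4,(proj(s,[[.5565,.0145,.038],[.5565,.0145,.018]])-[220,140])*4)
E
```

```text
time_s: 6.75
ee_pos: [0.6195, -0.015, 0.0547]
orientation: [0.213, 0.977, 0.0, -0.0]
contact_force: [1.2, -1.4, -2.5]
width: 0.0168
finger_force: 78.2
[ 0.6196366  -0.0150472   0.05506915] [ 0.6999458   0.63828491 -2.95613226] [-0.08238715 -0.19477383  0.00031898]
[[285.07777233 274.41738959]
 [343.74304705 311.08725756]
 [250.27962931 391.30235414]
 [191.052947   351.37870801]] [[284.33196147 317.87528128]
 [286.15758078 353.02544407]]
```

View pics/d1.png

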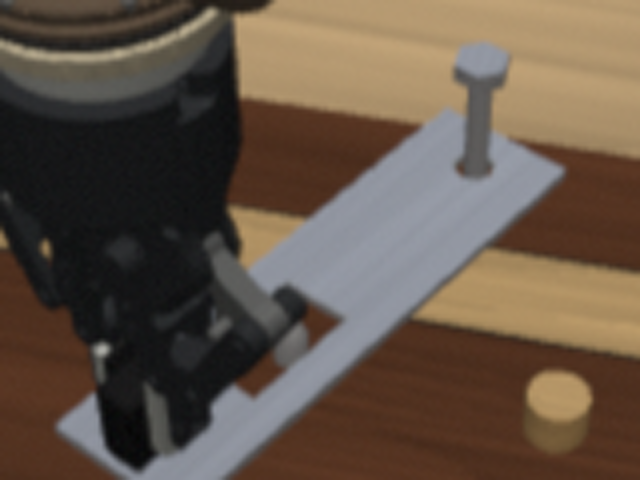

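The slot's right corners are at (343,318) and (252,398) and the stud is at about (290,345). Referred to the slot plane, the tip is about 2.4 mm off centre, within the ±8 mm allowance. Lowering the rest of the way.

```bash
python3 -m pendant '0 0 -3 0 0;0 0 -6 0 0;0 0 -9 0 0;0 0 -12 0 0;0 0 -14 0 0;0 0 -14.5 0 0;0 0 -14.5 0 0' 80
```

```text
time_s: 7.5
ee_pos: [0.6196, -0.0151, 0.0408]
orientation: [0.213, 0.977, 0.0, -0.0]
contact_force: [-0.9, -0.4, -1.4]
width: 0.0169
finger_force: 78.6
```

It's back at the grasp height with no resistance. Releasing, then retreating straight up and away.

```bash
python3 -m pendant '0 0 0 0 0.4;0 0 0 0 0.7;0 0 0 0 0.7;0 0 0 0 0.7;0 0 0 0 0.7'; python3 -m pendant '0 0 10 0 0.7;0 0 30 0 0.7;0 0 60 0 0.7;0 0 95 0 0.7;0 0 130 0 0.7;0 0 150 0 0.7;0 -30 150 0 0.7;0 -65 150 0 0.7'; python3 -m pendant '-5 -40 0 0 0.7;-15 -80 0 0 0.7;-25 -120 0 0 0.7;-40 -160 0 0 0.7;-55 -200 0 0 0.7;-70 -230 0 0 0.7;-75 -245 0 0 0.7;-75 -245 0 0 0.7'
python3 - <<'E'
from h import *
s=bot.snapshot('scene');b=bot.snapshot('top')
im=np.vstack([s['pixels'][140:270,200:400],b['pixels'][150:280,230:430]])[:,:,::-1]
cv2.imwrite('pics/f1.png',cv2.resize(im,None,fx=2.3,fy=2.3,interpolation=cv2.INTER_CUBIC))
E
```

```text
time_s: 8.0
ee_pos: [0.6198, -0.0151, 0.0409]
orientation: [0.213, 0.977, 0.0, 0.0]
contact_force: [0.5, 0.1, -0.1]
width: 0.06
finger_force: 0.0
time_s: 8.8
ee_pos: [0.6199, -0.0798, 0.1927]
orientation: [0.212, 0.977, 0.0, 0.001]
contact_force: [0.2, 0.5, 0.3]
width: 0.0595
finger_force: 0.0
time_s: 9.6
ee_pos: [0.5441, -0.3267, 0.1913]
orientation: [0.214, 0.977, -0.0, 0.0]
contact_force: [1.1, 0.9, -0.1]
width: 0.0598
finger_force: 0.0
```

View pics/f1.png

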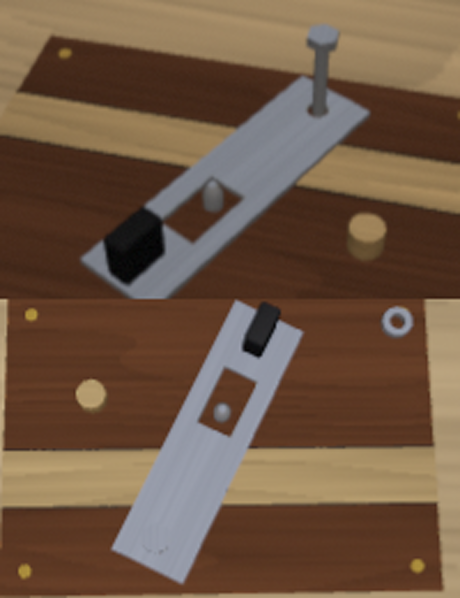

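The stud stands inside the slot (scene crop 213,195; top crop 222,411). The strap lies flat with the bolt through its hole, and the gripper is clear.

```bash
python3 -c "
from bench import bot
print(bot.hand_in())"
```

```text
the job is handed in; nothing more can be done
None
```

The job is handed in: the strap lies flat on the board with its slot over the steel stud and the bolt still through its hole, the gripper has let go and is clear, and the clock read under 10 s.

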